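# Hang the lift-off door back on the spice cupboard

## Robot

A 6-joint arm with a two-finger parallel gripper is mounted at the origin on a cart in front of the work surface, level with it; the furniture and walls round the work are solid. World frame = base frame: x ahead of the robot, y to its left, z up, the work surface at z = 0. Lengths are in m, angles in degrees, forces in N, time in s.
With the tool pointing down it reaches from about 0.25 to 0.725 m from the base axis. Payload 9.7 kg.
Tool frame: the origin (TCP) lies between the finger pads; the fingertips stand 25 mm ahead of it and the grasp point (between the pads) lies 6 mm ahead of it; z points along the fingers, y is the line along which they close (so a half turn about z gives the same grasp; the last joint's range is limited). The gripper opens to 85 mm and grips with 20 to 120 N. Pads are 22 mm wide; open, the fingers measure 114 mm over their backs; the gripper's body (76 mm by 85 mm) begins 54 mm behind the grasp point. The pads swing forward as they close: fully open they stand 13 mm farther back than shut.
Start: joints at [75.344, 4.979, 10.078, 95.1, 0, 90], TCP at [0.139, 0.532, 0.256] pointing down, gripper open.
Joint ranges: [-179.16, 179.16], [-48.56, 103.87], [-65.8, 70.77], [-126.05, 130.52], [-82.76, 87.17], [-180, 180]. Speed limits (degrees/s): [127.2, 127.2, 147.25, 180, 180, 180].

## Interface

Orientations are given as [roll, pitch, yaw] about the fixed x, y, z axes, in that order (R = Rz(yaw) Ry(pitch) Rx(roll)).
In Python, from workcell import bot gives the robot as it stands.
- The arm moves only by the shell command python3 drive.py [FORCE], which reads ROWS from standard input. ROWS is a JSON list of rows, 1 to 5 of them, each written [[dx, dy, dz], turn, opening]: dx, dy, dz in units of 100 mm, then a turn about the tool's z in units of 2 degrees, then the finger opening in m; each row is the pose to reach, as a shift and turn from the pose commanded when the command began, along the tool's axes at that moment; what a row does not reach only later rows make up. A row lasts 1/12 s, in which the tool goes at most 0.0417 m and 7.16 degrees, less where a joint would pass 70% of its speed; a pose out of reach is approached as far as the arm can. The fingers move at their own pace and stop on an object; FORCE is the grip in N (left out, the last holds). Time passes only in rows, so rows that do not move let the fingers close. It prints the time, the measured TCP pose, the force, the opening and the grip force at its end. Input that does not fit is refused with a message, and nothing moves.
- bot.get_obs(): the state, without advancing time (a new reading comes with each control period).
- bot.camera(name): name is "scene" or "top" or "wrist"; returns the picture (480x640x3 uint8, blue, green, red); there is no depth.
- bot.camera_info(name): a dict with "mtx" (3x3 intrinsics, pixels), "extrinsics" (4x4, takes a point from camera to world coordinates). Camera axes: x right, y down, z forward; pixel columns grow to the right and rows downward; lengths in m; the calibration is good to about 2 mm. The wrist camera is an equidistant fisheye: a pixel r from the principal point sees the ray r / f radians off the axis. A picture is of the moment at which its call begins: read the wrist's pose just before it. camera_info takes no time and is no camera call; for the wrist camera it gives the pose at the moment of the call.
- bot.job_done(): hands the job in; it is judged then, once.
The state is a dict: "time": time; "q": joint angles; "qd": joint speeds; "joint_efforts": joint torques, N m; "ee_pos": TCP position; "tcp_rot": TCP orientation; "wrist_force": force on the tool from outside, world axes, zero at the start; "torque": the same for the moment, N m; "opening": finger opening in m; "grasp_force": force on a finger pad.
Only numpy, scipy, OpenCV 4.12 (cv2) and the standard library are available. Lean on these libraries where they do the work, as an engineer would, in place of code of your own. Each camera call takes 0.05 s, during which the arm holds its last target. There are 200 camera calls.

## Task

The spice cupboard's washed blue door lies flat on the worktop; it can be lifted by the orange loop on its top edge. Stand it upright in the slot of the wooden stand and let go of it there; then take it afresh (the loop is too loose to steer by), lower both of its hinge sockets together fully home onto the cupboard's two upright pintles, and leave it hanging there, at rest. Work gently, and do not disturb the jars in the cupboard or the timer and cup.

Things in the scene. Friction and masses are not known exactly. Their poses are not given: they have to be found in the camera images.
- cupboard: Small white open-fronted cupboard, fixed, 110 deep (x) x 144 wide (y) x 150 high. Origin: centre of its underside; x to its back, y to its left, z up; front face at x = -55 mm. Two steel brackets at the left of its front carry two upright brass pintles on one vertical line (x = -65.5, y = +62). Two spice jars stand inside.
- pintle_low (a point): Foot of the lower pintle, 32 mm above the worktop, on top of its collar (14 mm across), where the lower socket's bottom rim comes to rest. The pin is 8 mm across, rises 16 mm above this point and has a tapered tip; collar and bracket reach 10 mm below it.
- pintle_high (a point): Foot of the upper pintle, the same, 64 mm straight above pintle_low (96 mm above the worktop). The lower socket cannot pass this bracket from above: hold the door 18 to 30 mm above its hung height, bring it in from the side over the pins, then lower.
- door: Loose blue door, aluminium frame, 112 wide (y) x 120 high (z) x 10 thick, about 0.19 kg. Origin: centre of its lower edge, mid thickness. z to its top, +y to its hinge side, front face at x = -5. It starts front up, hinge side far from the robot, top to the right. It turns freely when hung; shut, its axes are parallel to the cupboard's and its lower edge is 12 mm above the worktop.
- socket_low (a point): Centre of the bottom rim of the door's lower hinge socket (door frame -4, 67, 20 mm): a dark steel tube, 18 mm outside, 11 mm bore, 22 mm long, open at both ends, flush with the door's back. The door hangs at any angle from shut to 90 degrees open (sticking out toward the robot, front to the robot's left).
- socket_high (a point): Centre of the bottom rim of the door's upper hinge socket, a like tube (door frame -4, 67, 84 mm).
- loop (a joint): Angle of the orange wire loop hinged on the middle of the door's top edge (axis along door y, at door z = 124 mm): 0 in the door's plane pointing up past the top edge, 1.57 square to the door's front; range -0.5 to 1.75. Slight friction holds the empty loop where it is, but the door's weight swings the door to hang upright from a held loop.
- loop_bar (a point): Middle of the loop's cross bar, 30 mm from its hinge: a round bar 7 mm thick, 32 mm long, parallel to door y. At the start it stands about 35 mm above the worktop.
- door_pinch (a point): Point on the door's top edge 38 mm from the middle, away from the hinges (door frame 0, -38, 120 mm), where the 10 mm panel can be pinched between front and back face beside the loop.
- stand: Pale wooden stand, fixed, base 80 (x) x 76 (y) mm. Origin on the worktop under its middle, z up; a slot 15 mm wide and 34 mm deep, open at both ends, runs along y over the base, between two walls 76 mm long (y) with flared lips up to 62 mm above the worktop; the mouth is about 42 mm wide. Its +x and -x sides are alike; -x looks roughly to the robot's left.
- slot_floor (a point): Middle of the slot's floor, 8 mm above the worktop, where the door's lower edge rests (door origin here, door y along stand y, door upright).
- pepper_jar: Spice jar with a green cap, 46 across x 106 high, loose in the cupboard, on its left; origin at the centre of its foot.
- herb_jar: Spice jar with a dark cap, 44 across x 105 high, loose in the cupboard, on its right; origin at the centre of its foot.
- timer: White kitchen timer with a red dial, 62 across x 44 high, loose on the worktop at the left; origin at the centre of its foot.
- cup: White melamine cup, upside down, 74 across x 64 high, loose on the worktop at the far left; origin at the centre of its underside.

How it is judged:
By the outcome, as a careful person would: the job done as asked, in the order asked, and still so for the second after the job is handed in, with the robot touching nothing.
It also fails if it takes over 67 s, if anything falls off the work surface, if the arm or the gripper's body presses on something with over 40 N, if the wrist force passes 120 N, or if a joint passes its speed limit or range.

## Working session

There is one attempt and no reset: what is moved stays moved. The work goes in short steps, Python scripts to look and compute and a shell command to move; the robot and the scene stay as the last step left them, time stands still between calls to the robot, and variables do not carry over. Pictures are saved under pics/ and viewed, at most 10 in all, crops included, and the job is handed in when it is done.

```bash
ls; mkdir -p pics; python3 - <<'E'
from workcell import bot
import cv2,numpy as np
np.set_printoptions(precision=4,suppress=True)
o=bot.get_obs();print(o['time'],o['ee_pos'],o['tcp_rot'],o['opening'])
for n in("scene","top"):
    cv2.imwrite(f"pics/{n}0.png",bot.camera(n)); i=bot.camera_info(n);print(n,i['mtx'],i['extrinsics'])
E
```

```text
drive.py
pics
workcell.py
0.0 [0.1391 0.5319 0.2556] [-179.9208   -0.0009  165.3424] 0.08532928544253254
scene [[501.6893   0.     319.7712]
 [  0.     501.6893 230.8756]
 [  0.       0.       1.    ]] [[ 0.8013 -0.4433  0.4018 -0.0639]
 [-0.5983 -0.5904  0.5418 -0.7034]
 [-0.003  -0.6745 -0.7383  1.2305]
 [ 0.      0.      0.      1.    ]]
top [[500.3854   0.     319.8879]
 [  0.     500.3854 241.5314]
 [  0.       0.       1.    ]] [[-0.0064 -0.9795  0.2012  0.2099]
 [-1.      0.006  -0.0029  0.1291]
 [ 0.0017 -0.2012 -0.9795  1.623 ]
 [ 0.      0.      0.      1.    ]]
```
View pics/scene0.png

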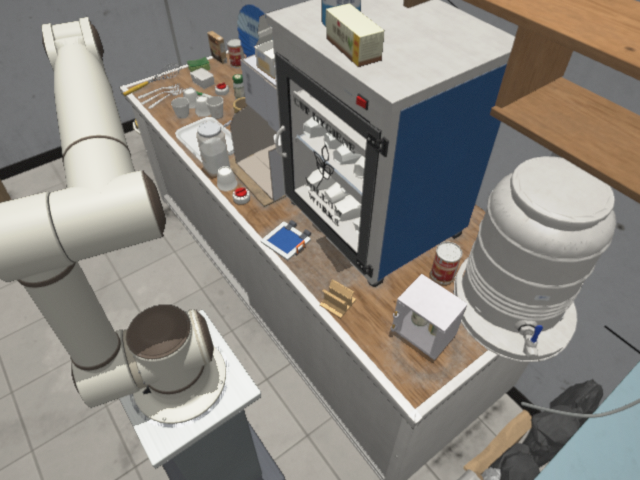

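View pics/top0.png

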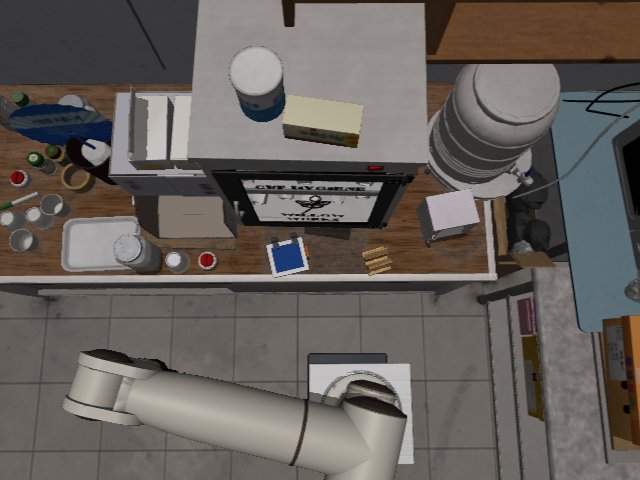

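The scene picture shows the door (288,240), stand (338,299), cupboard (430,317), and timer and cup (240,195)/(227,180). The top picture shows the door (288,257), stand (376,260) and cupboard (448,217). Next I'll enlarge crops of both.

```bash
python3 - <<'E'
import cv2,numpy as np
t=cv2.imread('pics/top0.png');s=cv2.imread('pics/scene0.png')
a=cv2.resize(t[180:285,250:490],(800,350),interpolation=cv2.INTER_CUBIC)
b=cv2.resize(s[205:365,250:480],(800,557),interpolation=cv2.INTER_CUBIC)
cv2.imwrite('pics/a.png',a);cv2.imwrite('pics/b.png',b)
E
```

View pics/a.png

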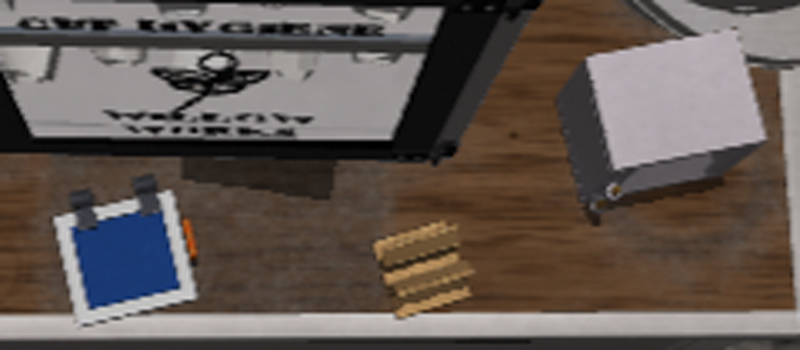

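View pics/b.png

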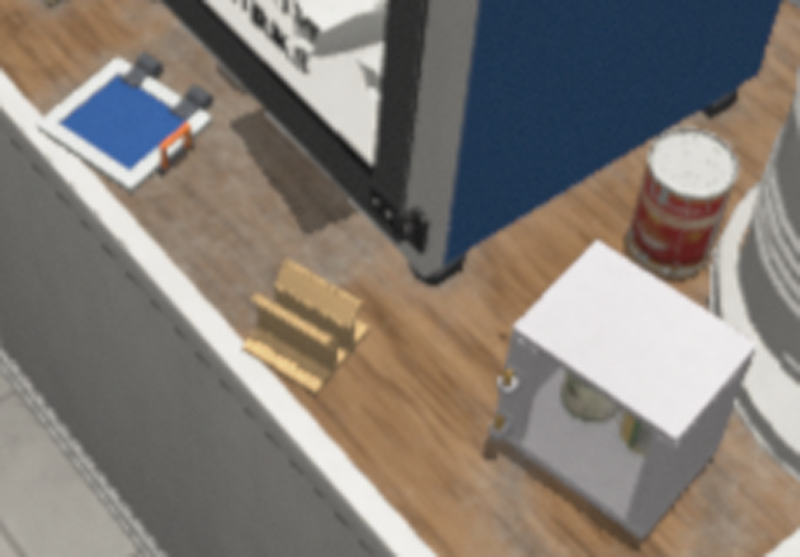

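```bash
cat > h.py <<'E'
from workcell import bot
import cv2,numpy as np
from scipy.spatial.transform import Rotation as Ro
np.set_printoptions(precision=4,suppress=True)
def ray(n,p,info=None):
    i=info or bot.camera_info(n);K=np.array(i['mtx']);E=np.array(i['extrinsics'])
    v=np.array([(p[0]-K[0,2])/K[0,0],(p[1]-K[1,2])/K[1,1]])
    if n=='wrist':
        r=np.linalg.norm(v);d=np.r_[np.sin(r)*v/max(r,1e-9),np.cos(r)]
    else: d=np.r_[v,1]
    return E[:3,3],E[:3,:3]@d
def onz(n,p,z,info=None):
    o,d=ray(n,p,info);return o+d*(z-o[2])/d[2]
def tri(L):
    A=0;b=0;R=[]
    for o,d in L:
        d=d/np.linalg.norm(d);P=np.eye(3)-np.outer(d,d);A=A+P;b=b+P@o;R.append((P,o))
    x=np.linalg.solve(A,b);return x,[np.linalg.norm(P@(x-o)) for P,o in R]
def proj(n,X,info=None):
    i=info or bot.camera_info(n);K=np.array(i['mtx']);E=np.array(i['extrinsics'])
    X=np.atleast_2d(X);c=(X-E[:3,3])@E[:3,:3]
    rr=np.linalg.norm(c[:,:2],axis=1,keepdims=True)
    u=c[:,:2]/rr*np.arctan2(rr,c[:,2:]) if n=='wrist' else c[:,:2]/c[:,2:]
    return u*[K[0,0],K[1,1]]+K[:2,2]
def T(): # tool rotation and pos (measured)
    o=bot.get_obs();return Ro.from_euler('xyz',o['tcp_rot'],degrees=True).as_matrix(),np.array(o['ee_pos'])
def go(X): # shift in tool axes to bring TCP to X
    R,p=T();return R.T@(np.array(X)-p)
E
python3 - <<'E'
from h import *
A=lambda p:(250+p[0]*.3,180+p[1]*.3)
B=lambda p:(250+p[0]*.2875,205+p[1]*.2875)
for nm,p,z in [('door TL',(55,215),.01),('door TR',(168,192),.01),('door BR',(197,297),.01),('door BL',(80,325),.01),('loop',(190,235),.035),('st1',(378,240),.06),('st2',(458,225),.06),('st3',(388,285),.062),('st4',(472,268),.062),('st5',(398,318),.008),('st6',(470,295),.008),
 ('cupTL',(585,60),.15),('cupTR',(738,30),.15),('cupBL',(612,168),.15),('cupBR',(765,138),.15),('pinHi',(613,190),.11)]:
  print(nm,onz('top',A(p),z))
for nm,p,z in [('cupL',(517,325),.15),('cupback',(598,242),.15),('cupR',(675,440),.15),('cupBR',(752,348),.15),('pinhi',(509,370),.11),('pinlo',(498,420),.046),('loop',(175,130),.035),('st',(285,262),.062),('st',(360,297),.062),('st',(255,297),.062),('st',(337,347),.062)]:
  print(nm,onz('scene',B(p),z))
i=bot.camera_info('wrist');R,p=T();E=np.array(i['extrinsics']);print(i['mtx'],R.T@E[:3,:3],R.T@(E[:3,3]-p))
E
```

```text
door TL [0.5323 0.2998 0.01  ]
door TR [0.5548 0.1884 0.01  ]
door BR [0.4498 0.16   0.01  ]
door BL [0.4231 0.2738 0.01  ]
loop [0.5068 0.1661 0.035 ]
st1 [ 0.4962 -0.0135  0.06  ]
st2 [ 0.5102 -0.0903  0.06  ]
st3 [ 0.4525 -0.0218  0.062 ]
st4 [ 0.4683 -0.1019  0.062 ]
st5 [ 0.4283 -0.0359  0.008 ]
st6 [ 0.4505 -0.107   0.008 ]
cupTL [ 0.6465 -0.1995  0.15  ]
cupTR [ 0.6744 -0.342   0.15  ]
cupBL [ 0.5447 -0.219   0.15  ]
cupBR [ 0.5718 -0.3596  0.15  ]
pinHi [ 0.5328 -0.2283  0.11  ]
cupL [ 0.5458 -0.2237  0.15  ]
cupback [ 0.6491 -0.2041  0.15  ]
cupR [ 0.5681 -0.3633  0.15  ]
cupBR [ 0.6705 -0.3428  0.15  ]
pinhi [ 0.5354 -0.2327  0.11  ]
pinlo [ 0.5312 -0.2349  0.046 ]
loop [0.5081 0.1715 0.035 ]
st [ 0.4842 -0.0223  0.062 ]
st [ 0.5116 -0.0873  0.062 ]
st [ 0.4428 -0.0357  0.062 ]
st [ 0.4659 -0.114   0.062 ]
[[371.6483   0.     318.5866]
 [  0.     371.6483 236.5004]
 [  0.       0.       1.    ]] [[ 0.0017 -0.9551 -0.2964]
 [ 1.      0.0017  0.0002]
 [ 0.0003 -0.2964  0.9551]] [ 0.0749 -0.0008 -0.1169]
```

The rows are not in the units I measure in: shifts go in units of 100 mm and turns go in units of 2 degrees. I convert before sending: -0.16 m is -1.6, -0.128 m is -1.28.

```bash
echo '[[[-0.32,-0.24,0],0,0.085],[[-0.64,-0.48,0],0,0.085],[[-0.96,-0.72,0],0,0.085],[[-1.28,-0.96,0],0,0.085],[[-1.6,-1.2,0],0,0.085]]' | python3 drive.py; echo '[[[-0.32,-0.24,0],0,0.085],[[-0.64,-0.48,0],0,0.085],[[-0.96,-0.72,0],0,0.085],[[-1.28,-0.96,0],0,0.085],[[-1.6,-1.2,0],0,0.085]]' | python3 drive.py;  echo '[[[-0.32,-0.24,0],-3.5,0.085],[[-0.64,-0.48,0],-7,0.085],[[-0.96,-0.7,0],-10.5,0.085],[[-1.05,-0.74,0],-13.5,0.085],[[-1.05,-0.74,0],-13.5,0.085]]' | python3 drive.py; python3 - <<'E'
from h import *
import pickle
i=bot.camera_info('wrist');im=bot.camera('wrist');cv2.imwrite('pics/w1.png',im);pickle.dump(i,open('w1.pkl','wb'))
o=bot.get_obs();print(o['q'],o['ee_pos'],o['tcp_rot'],o['time'])
cv2.imwrite('pics/w1v.png',cv2.resize(im,(800,600),interpolation=cv2.INTER_CUBIC))
E
```

```text
time: 0.52
ee_pos: [0.2641, 0.3739, 0.2559]
tcp_rot: [-180.0, -0.0, 165.4]
wrist_force: [0.9, 1.0, 0.4]
opening: 0.0848
grasp_force: 0.0
time: 0.93
ee_pos: [0.3887, 0.2171, 0.2562]
tcp_rot: [180.0, 0.0, 165.4]
wrist_force: [0.1, 1.4, 0.1]
opening: 0.0852
grasp_force: 0.0
time: 1.35
ee_pos: [0.4728, 0.118, 0.2553]
tcp_rot: [-180.0, -0.1, -167.4]
wrist_force: [-0.0, 0.8, -0.6]
opening: 0.0848
grasp_force: 0.0
[14.1891 -3.6402  1.2874 95.0097 -0.0041  1.8317] [0.4717 0.1192 0.2555] [-179.9933   -0.0818 -167.6427] 1.4
```

View pics/w1v.png

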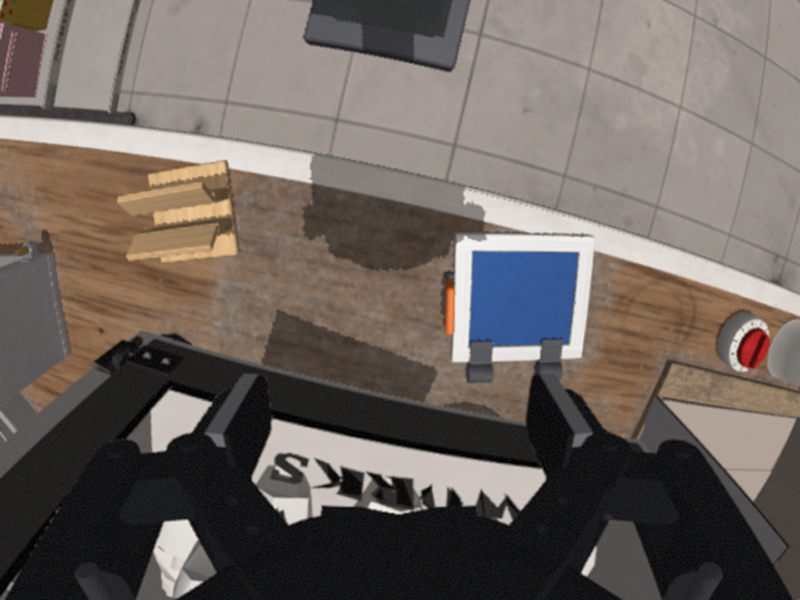

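The wrist picture shows, in view pixels:
- Loop bar at (450,308).
- Door corners at (455,235), (593,237), (582,357) and (453,361).
- Stand base at (148,178), (227,160), (238,253) and (160,262), with its slot running along world y.
- Fridge foot edge from (133,335) to (640,440).

```bash
python3 - <<'E'
from h import *
import pickle
i=pickle.load(open('w1.pkl','rb'))
W=lambda p:(p[0]*.8,p[1]*.8)
for nm,p,z in [('loopend',(450,284),.035),('loopend2',(450,333),.035),('loop',(450,308),.035),('d',(455,235),.01),('d',(593,237),.01),('d',(582,357),.01),('d',(453,361),.01),
('b1',(148,178),.008),('b2',(227,160),.008),('b3',(238,253),.008),('b4',(160,262),.008),
('wA r',(205,183),.062),('wA l',(118,198),.062),('wB r',(215,225),.062),('wB l',(130,236),.062),('fridge',(133,335),.04),('fridge',(640,440),.04)]:
  print(nm,onz('wrist',W(p),z,i))
# loop orange blob
im=cv2.imread('pics/w1.png');h=cv2.cvtColor(im,cv2.COLOR_BGR2HSV)
def blob(im,box):
    h=cv2.cvtColor(im,cv2.COLOR_BGR2HSV);m=cv2.inRange(h,(3,150,80),(18,255,255));M=np.zeros_like(m);x0,y0,x1,y1=box;M[y0:y1,x0:x1]=m[y0:y1,x0:x1]
    ys,xs=np.nonzero(M);return xs.mean(),ys.mean(),np.percentile(xs,[0,5,95,100]),np.percentile(ys,[0,5,95,100])
print(blob(im,(340,200,380,300)))
for n,b in [('top',(295,235,315,270)),('scene',(290,235,310,260))]:
    c=blob(cv2.imread(f'pics/{n}0.png'),b);print(n,c)
E
```

```text
loopend [0.4838 0.1594 0.035 ]
loopend2 [0.5224 0.1696 0.035 ]
loop [0.5024 0.1643 0.035 ]
d [0.45   0.1577 0.01  ]
d [0.4229 0.2727 0.01  ]
d [0.5291 0.3001 0.01  ]
d [0.5562 0.184  0.01  ]
b1 [ 0.4537 -0.1076  0.008 ]
b2 [ 0.428  -0.0352  0.008 ]
b3 [ 0.5027 -0.0133  0.008 ]
b4 [ 0.5255 -0.0867  0.008 ]
wA r [ 0.4424 -0.0291  0.062 ]
wA l [ 0.4645 -0.1023  0.062 ]
wB r [ 0.4707 -0.0168  0.062 ]
wB l [ 0.4918 -0.0879  0.062 ]
fridge [ 0.5857 -0.0945  0.04  ]
fridge [0.5905 0.3815 0.04  ]
(np.float64(359.27838827838826), np.float64(245.48717948717947), array([356. , 356.6, 362. , 362. ]), array([223., 226., 264., 267.]))
top (np.float64(306.51724137931035), np.float64(250.68965517241378), array([305., 305., 308., 308.]), array([245. , 246. , 255.6, 256. ]))
scene (np.float64(300.1666666666667), np.float64(244.75), array([297., 297., 303., 303.]), array([241.  , 241.55, 251.45, 252.  ]))
```

To row units: -0.0405 m is -0.405, 0.0385 m is 0.385, -1.8 degrees is -0.9.

```bash
echo '[[[-0.2,0.19,0.3],-0.9,0.085],[[-0.405,0.385,0.6],-0.9,0.085],[[-0.405,0.385,1],-0.9,0.085],[[-0.405,0.385,1.4],-0.9,0.06],[[-0.405,0.385,1.7],-0.9,0.05]]' | python3 drive.py; echo '[[[0,0,0],0,0.05]]' | python3 drive.py; python3 - <<'E'
from h import *
print(go((.503,.1655,.045)),T()[1])
i=bot.camera_info('wrist');im=bot.camera('wrist');cv2.imwrite('pics/w2.png',im)
h=cv2.cvtColor(im,cv2.COLOR_BGR2HSV);m=cv2.inRange(h,(3,150,80),(18,255,255));m[:, :250]=0;m[:,400:]=0;m[:150]=0
ys,xs=np.nonzero(m);print(xs.min(),xs.max(),ys.min(),ys.max(),len(xs))
p=(xs.mean(),ys.mean());print(p,onz('wrist',p,.035,i),onz('wrist',p,.02,i))
E
```

```text
time: 1.82
ee_pos: [0.5005, 0.1679, 0.0828]
tcp_rot: [-180.0, -0.2, -165.9]
wrist_force: [-0.6, -1.2, 0.5]
opening: 0.0631
grasp_force: 0.0
time: 1.9
ee_pos: [0.4982, 0.1669, 0.0797]
tcp_rot: [-180.0, -0.6, -165.9]
wrist_force: [-0.3, -0.3, -0.5]
opening: 0.0513
grasp_force: 0.0
[-0.0047 -0.0025  0.0346] [0.4982 0.1669 0.0797]
306 323 245 332 1197
(np.float64(314.0), np.float64(288.7844611528822)) [0.4995 0.1639 0.035 ] [0.5062 0.1654 0.02  ]
```

To row units: -0.002 m is -0.02, 0.034 m is 0.34.

```bash
echo '[[[-0.03,-0.02,0.18],0,0.04],[[-0.03,-0.02,0.34],0,0.03],[[-0.03,-0.02,0.34],0,0.02],[[-0.03,-0.02,0.34],0,0],[[-0.03,-0.02,0.34],0,0]]' | python3 drive.py 40;echo '[[[0,0,0],0,0],[[0,0,0],0,0]]' | python3 drive.py; python3 - <<'E'
from h import *
print(go((.503,.1655,.045)),T()[1])
E
```

```text
time: 2.37
ee_pos: [0.5065, 0.1664, 0.0548]
tcp_rot: [180.0, 0.2, -165.9]
wrist_force: [0.0, 0.5, -0.1]
opening: 0.0054
grasp_force: 39.0
time: 2.53
ee_pos: [0.5065, 0.1663, 0.0545]
tcp_rot: [180.0, 0.2, -165.9]
wrist_force: [-0.9, 0.8, 7.1]
opening: 0.0047
grasp_force: 39.8
[0.0037 0.0001 0.0095] [0.5065 0.1663 0.0545]
```

```bash
echo '[[[0,0,0],0,0.03],[[0,0,0],0,0.03],[[0.03,0,0.05],0,0.03],[[0.03,0,0.08],0,0.03],[[0.03,0,0.08],0,0.03]]' | python3 drive.py;echo '[[[0,0,0],0,0.015],[[0,0,0],0,0],[[0,0,0],0,0],[[0,0,0],0,0]]' | python3 drive.py 50; python3 - <<'E'
from h import *
im=bot.camera('wrist');cv2.imwrite('pics/w3.png',cv2.resize(im[130:430,160:480],(800,750))[:600])
print(T()[1])
E
```

```text
time: 2.95
ee_pos: [0.502, 0.1648, 0.0432]
tcp_rot: [-180.0, -0.1, -165.9]
wrist_force: [-0.7, -0.0, 0.9]
opening: 0.0298
grasp_force: 0.0
time: 3.28
ee_pos: [0.5027, 0.1651, 0.0443]
tcp_rot: [-180.0, -0.0, -165.9]
wrist_force: [-0.5, -0.4, -1.2]
opening: 0.0048
grasp_force: 48.7
[0.5027 0.1651 0.0443]
```

View pics/w3.png

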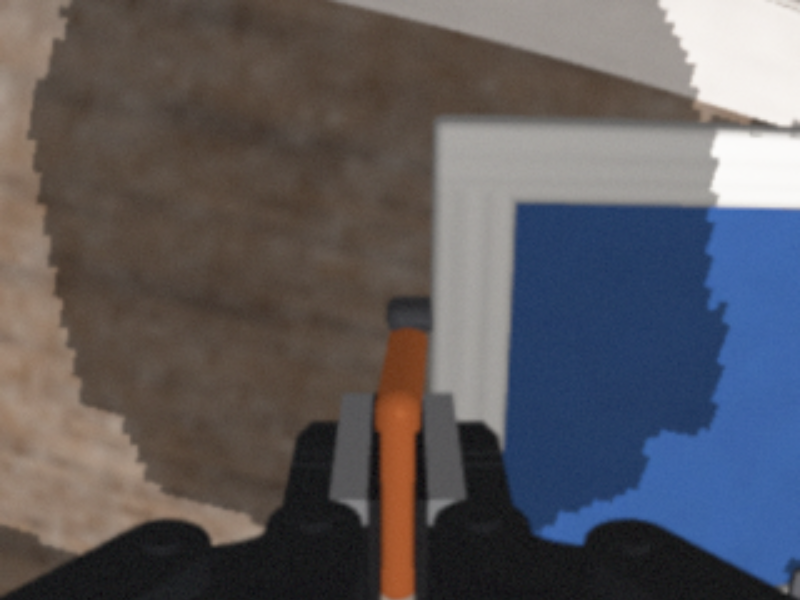

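The bar (400,490 in the crop) is held squarely between the pads. I'll lift along an arc about the door's lower edge.

```bash
echo '[[[0,0.015,-0.194],0,0],[[0,0.061,-0.383],0,0],[[0,0.135,-0.563],0,0],[[0,0.237,-0.729],0,0],[[0,0.363,-0.877],0,0]]' | python3 drive.py 60; echo '[[[0,0.148,-0.126],0,0],[[0,0.314,-0.228],0,0],[[0,0.494,-0.302],0,0],[[0,0.683,-0.348],0,0],[[0,0.877,-0.363],0,0]]' | python3 drive.py;echo '[[[0,0,-0.15],0,0],[[0,0,-0.3],0,0],[[0,0,-0.4],0,0]]' | python3 drive.py; python3 - <<'E'
from h import *
cv2.imwrite('pics/w4w.png',bot.camera('wrist'))
im=bot.camera('scene');cv2.imwrite('pics/w4s.png',im);cv2.imwrite('pics/w4.png',cv2.resize(im[130:330,210:450],(720,600)))
o=bot.get_obs();print(T()[1],o['wrist_force'],o['q'])
E
```

```text
time: 3.75
ee_pos: [0.4939, 0.2004, 0.1331]
tcp_rot: [180.0, 0.0, -165.9]
wrist_force: [1.1, 1.0, -2.1]
opening: 0.0046
grasp_force: 58.7
time: 4.17
ee_pos: [0.4724, 0.2862, 0.1692]
tcp_rot: [180.0, 0.1, -165.9]
wrist_force: [1.0, -0.1, -1.5]
opening: 0.0045
grasp_force: 58.7
time: 4.42
ee_pos: [0.4723, 0.2858, 0.2093]
tcp_rot: [180.0, 0.0, -165.8]
wrist_force: [0.8, 1.3, -2.0]
opening: 0.0045
grasp_force: 58.7
[0.473  0.2857 0.21  ] [ 0.2165 -0.5026 -1.3468] [31.1313  4.4561  4.3842 89.7744 -0.0022 16.9896]
```

View pics/w4.png

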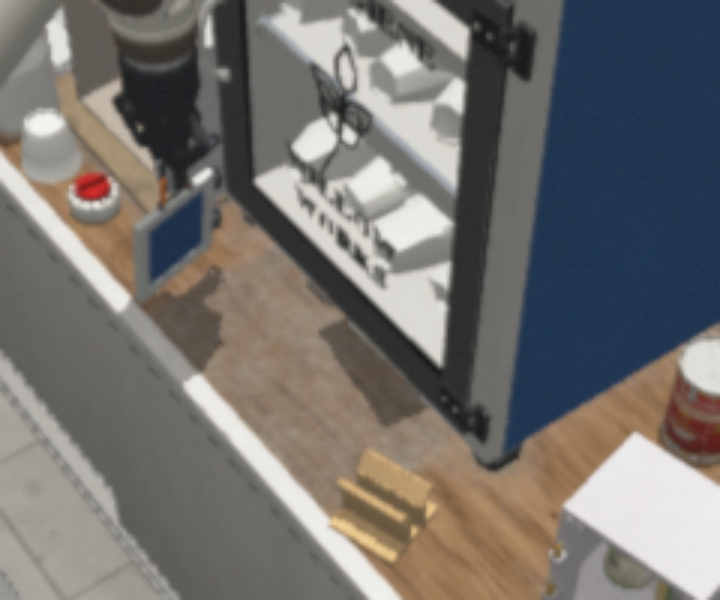

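The door hangs upright from the gripper (175,235). The stand is at (385,500). Next I'll carry it over and turn it.

To row units: -0.112 m is -1.12, -0.08 m is -0.8.

```bash
echo '[[[0.02,-0.08,-0.1],0,0],[[0.06,-0.24,-0.2],0,0],[[0.12,-0.5,-0.3],0,0],[[0.195,-0.8,-0.4],0,0],[[0.273,-1.12,-0.42],0,0]]' | python3 drive.py; echo '[[[0.078,-0.32,0],0,0],[[0.156,-0.64,0],0,0],[[0.234,-0.96,0],0,0],[[0.312,-1.28,0],0,0],[[0.39,-1.6,0],0,0]]' | python3 drive.py;echo '[[[0.068,-0.28,0],0,0],[[0.112,-0.46,0],0,0],[[0.141,-0.58,0],0,0],[[0.158,-0.65,0],0,0],[[0.158,-0.65,0],0,0]]' | python3 drive.py | grep ee_pos
echo '[[[0,0,0],-2,0],[[0,0,0],-5,0],[[0,0,0],-8.25,0],[[0,0,0],-11.5,0],[[0,0,0],-14.75,0]]' | python3 drive.py|grep ee_pos
echo '[[[0,0,0],-3.25,0],[[0,0,0],-6.5,0],[[0,0,0],-9.75,0],[[0,0,0],-13,0],[[0,0,0],-16.25,0]]' | python3 drive.py|grep ee_pos
echo '[[[0,0,0],-3.25,0],[[0,0,0],-6.5,0],[[0,0,0],-9.75,0],[[0,0,0],-12.5,0],[[0,0,0],-15.15,0]]' | python3 drive.py
echo '[[[0,0,0],0,0],[[0,0,0],0,0],[[0,0,0],0,0]]' | python3 drive.py
python3 - <<'E'
from h import *
import pickle
i=bot.camera_info('wrist');im=bot.camera('wrist');cv2.imwrite('pics/w5.png',im);pickle.dump(i,open('w5.pkl','wb'))
cv2.imwrite('pics/w5s.png',bot.camera('scene'))
cv2.imwrite('pics/w5v.png',cv2.resize(im,(800,600),interpolation=cv2.INTER_CUBIC))
print(T()[1],go((.476,-.061,.25)),bot.get_obs()['q'])
E
```

```text
time: 4.93
ee_pos: [0.4732, 0.1687, 0.2515]
tcp_rot: [180.0, 0.1, -165.8]
wrist_force: [1.0, -0.0, -0.9]
opening: 0.0048
grasp_force: 58.7
time: 5.35
ee_pos: [0.4737, 0.0032, 0.2501]
tcp_rot: [-180.0, -0.0, -165.9]
wrist_force: [0.9, 0.1, -1.7]
opening: 0.0049
grasp_force: 58.7
ee_pos: [0.4747, -0.063, 0.25]
ee_pos: [0.475, -0.0607, 0.2501]
ee_pos: [0.475, -0.0607, 0.2502]
time: 7.02
ee_pos: [0.475, -0.0607, 0.2502]
tcp_rot: [180.0, 0.0, -73.2]
wrist_force: [-0.4, 1.3, -1.2]
opening: 0.0051
grasp_force: 58.7
time: 7.27
ee_pos: [0.4751, -0.0611, 0.2502]
tcp_rot: [180.0, 0.0, -73.7]
wrist_force: [-0.1, -0.1, -1.6]
opening: 0.0046
grasp_force: 58.7
[ 0.4751 -0.0613  0.2503] [-0.     -0.001   0.0003] [  -7.3526   -4.8357   -0.4179   94.4231    0.0027 -113.6985]
```

View pics/w5v.png

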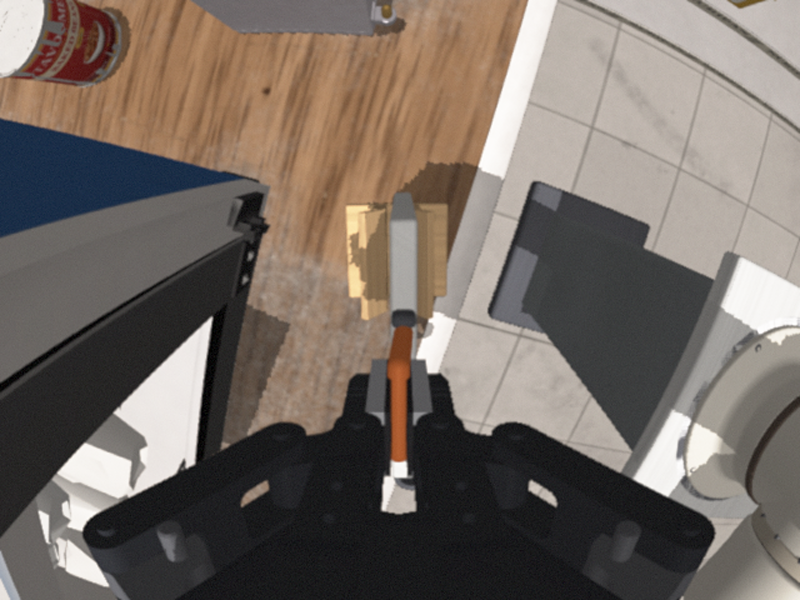

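The wrist picture shows the door edge (402,250) lined up over the slot (stand about 347–447). Lowering now.

To row units: 0.068 m is 0.68, 0.058 m is 0.58.

```bash
echo '[[[0,0,0.12],0,0],[[0,0,0.28],0,0],[[0,0,0.44],0,0],[[0,0,0.58],0,0],[[0,0,0.68],0,0]]' | python3 drive.py; echo '[[[0,0,0.03],0,0],[[0,0,0.06],0,0],[[0,0,0.09],0,0],[[0,0,0.105],0,0],[[0,0,0.105],0,0]]' | python3 drive.py
```

```text
time: 7.78
ee_pos: [0.4747, -0.0614, 0.1809]
tcp_rot: [179.9, 0.0, -73.6]
wrist_force: [-0.3, -0.5, -2.0]
opening: 0.0047
grasp_force: 58.7
time: 8.2
ee_pos: [0.4753, -0.0615, 0.172]
tcp_rot: [-180.0, -0.0, -73.6]
wrist_force: [-0.2, -0.8, -1.5]
opening: 0.0044
grasp_force: 58.7
```

```bash
for k in 1 2 3; do echo '[[[0,0,0.01],0,0],[[0,0,0.015],0,0],[[0,0,0.015],0,0]]' | python3 drive.py | egrep 'ee_pos|wrist'; done
```

```text
ee_pos: [0.4757, -0.0616, 0.1713]
wrist_force: [0.5, -0.9, 4.2]
ee_pos: [0.4763, -0.0616, 0.1711]
wrist_force: [0.5, 0.7, 13.8]
ee_pos: [0.4769, -0.0615, 0.171]
wrist_force: [-0.5, 2.2, 21.6]
```

```bash
echo '[[[0,0,-0.03],0,0],[[0,0,-0.03],0,0],[[0,0,-0.03],0,0.03],[[0,0,-0.03],0,0.04],[[0,0,-0.03],0,0.04]]' | python3 drive.py 20; echo '[[[0,0,-0.2],0,0.04],[[0,0,-0.5],0,0.05],[[0,0,-0.8],0,0.05],[[0.2,0,-1],0,0.05],[[0.38,0,-1],0,0.05]]' | python3 drive.py; echo '[[[0,0,0],0,0.05],[[0,0,0],0,0.05]]' | python3 drive.py
python3 - <<'E'
from h import *
import pickle
i=bot.camera_info('wrist');im=bot.camera('wrist');cv2.imwrite('pics/w6.png',im);pickle.dump(i,open('w6.pkl','wb'))
cv2.imwrite('pics/w6s.png',bot.camera('scene'));cv2.imwrite('pics/w6t.png',bot.camera('top'))
cv2.imwrite('pics/w6v.png',cv2.resize(im,(800,600),interpolation=cv2.INTER_CUBIC))
print(T()[1])
E
```

```text
time: 9.37
ee_pos: [0.4749, -0.0614, 0.1697]
tcp_rot: [179.9, 0.0, -73.6]
wrist_force: [0.7, 0.0, 0.4]
opening: 0.0394
grasp_force: 0.0
time: 9.78
ee_pos: [0.4869, -0.0982, 0.2746]
tcp_rot: [-179.7, -0.1, -73.5]
wrist_force: [0.9, 0.4, 0.8]
opening: 0.0497
grasp_force: 0.0
time: 9.95
ee_pos: [0.4859, -0.0984, 0.2696]
tcp_rot: [179.9, 0.0, -73.6]
wrist_force: [-1.0, 0.1, -0.5]
opening: 0.05
grasp_force: 0.0
[ 0.4855 -0.0974  0.2695]
```

View pics/w6v.png

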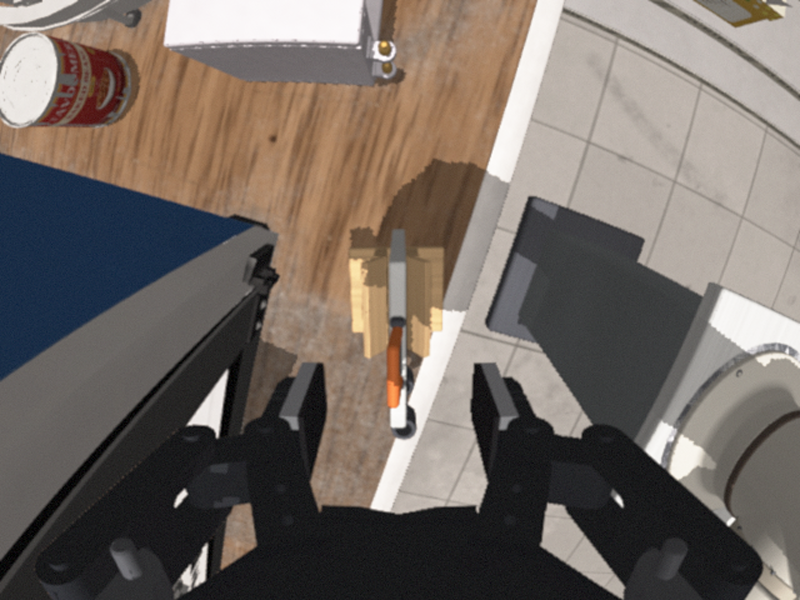

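The door stands free in the slot (edge at column 399, rows 230–430) and its upper socket is near (404,430). The two pins show at (385,48) and (385,68). Next I'll view a pintle from the hanging orientation at this same height.

To row units: 0.096 m is 0.96, 0.158 m is 1.58.

```bash
echo '[[[0.2,0.12,0],0,0.05],[[0.55,0.33,0],0,0.05],[[0.92,0.56,0],0,0.05],[[1.29,0.78,0],0,0.05],[[1.58,0.96,0],0,0.05]]' | python3 drive.py|grep ee_p
echo '[[[0,0,0],2,0.05],[[0,0,0],5.5,0.05],[[0,0,0],9,0.05],[[0,0,0],12.5,0.05],[[0,0,0],16,0.05]]' | python3 drive.py|grep ee_p;echo '[[[0,0,0],3.5,0.05],[[0,0,0],7,0.05],[[0,0,0],10.5,0.05],[[0,0,0],14,0.05],[[0,0,0],17.5,0.05]]' | python3 drive.py |grep ee_p;echo '[[[0,0,0],3.5,0.05],[[0,0,0],5.5,0.05],[[0,0,0],7.2,0.05],[[0,0,0],7.2,0.05],[[0,0,0],7.2,0.05]]' | python3 drive.py
python3 - <<'E'
from h import *
import pickle
i=bot.camera_info('wrist');im=bot.camera('wrist');cv2.imwrite('pics/w7.png',im);pickle.dump(i,open('w7.pkl','wb'))
cv2.imwrite('pics/w7s.png',bot.camera('scene'));cv2.imwrite('pics/w7t.png',bot.camera('top'))
R,p=T();print(p,bot.get_obs()['q'])
j=pickle.load(open('w6.pkl','rb'))
w6=cv2.imread('pics/w6.png')
pt=proj('wrist',np.array([[.533,-.232,.112],[.533,-.232,.096],[.533,-.232,.048],[.533,-.232,.032]]),i);print(pt)
c=lambda m,x,y,w,h,W,H:cv2.resize(m[y:y+h,x:x+w],(W,H),interpolation=cv2.INTER_CUBIC)
print(i['extrinsics']-np.array(j['extrinsics']))
u,v=pt.mean(0).astype(int)
x0=max(0,min(640-66,u-33));y0=max(0,min(480-100,v-50))
A=c(w6,290,255,66,100,396,600);B=c(im,x0,y0,66,100,396,600)
print('A origin 290 255, B origin',x0,y0,'scale 6, B offset 400')
cv2.imwrite('pics/m.png',np.hstack([A,np.zeros((600,4,3),np.uint8),B]))
E
```

```text
ee_pos: [0.4376, -0.2778, 0.2699]
ee_pos: [0.4384, -0.276, 0.2698]
ee_pos: [0.4385, -0.2758, 0.2698]
time: 11.77
ee_pos: [0.4385, -0.2761, 0.27]
tcp_rot: [180.0, -0.0, -154.8]
wrist_force: [-0.6, -0.1, -0.1]
opening: 0.05
grasp_force: 0.0
[ 0.4385 -0.2764  0.2702] [-32.2223   0.9615   7.443   96.4929   0.0015 -57.3698]
[[319.0589 340.105 ]
 [319.0321 330.585 ]
 [318.9628 306.1166]
 [318.9428 299.1104]]
[[ 0.5318  1.1339  0.3529 -0.1373]
 [ 1.1876 -0.5078 -0.1577 -0.1373]
 [-0.001  -0.0011 -0.0003  0.0005]
 [ 0.      0.      0.      0.    ]]
A origin 290 255, B origin 285 268 scale 6, B offset 400
```

View pics/m.png

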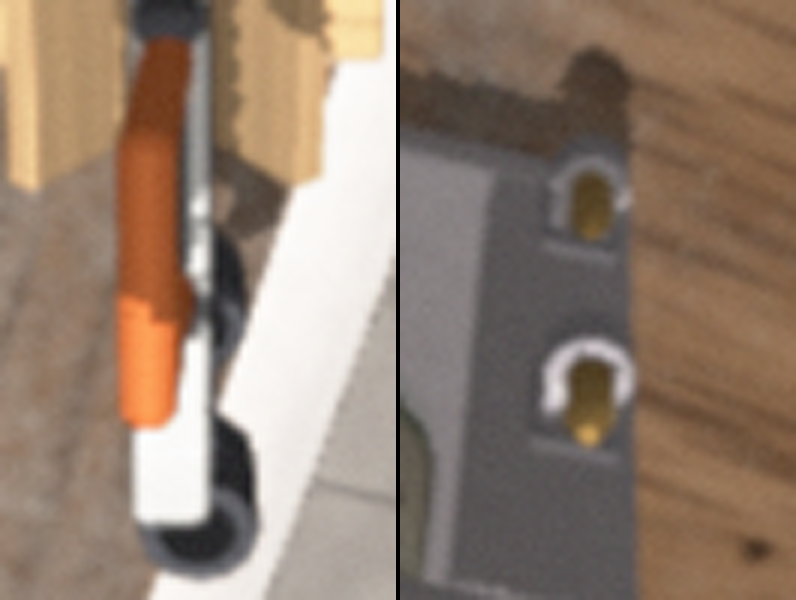

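The left crop shows the upper socket's top ring centred near (200,522). The right crop shows the upper pin tip at (588,434) with its collar at (588,381), and the lower pin tip at (590,232) with its collar at (590,196).

```bash
python3 - <<'E'
from h import *
import pickle
i=pickle.load(open('w7.pkl','rb'));j=pickle.load(open('w6.pkl','rb'))
def tool(info): # tool R,p from camera pose, using fixed offset
    E=np.array(info['extrinsics']);C=np.array([[.0017,-.9551,-.2964],[1,.0017,.0002],[.0003,-.2964,.9551]])
    R=E[:3,:3]@C.T;return R,E[:3,3]-R@[.0749,-.0008,-.1169]
full=lambda x,y,ox,oy:((x+.5)/6-.5+ox,(y+.5)/6-.5+oy)
for nm,p,z in[('tipH',(188,434),.112),('colH',(188.5,381),.096),('tipL',(190,232),.048),('colL',(190,196),.032)]:
    print(nm,onz('wrist',full(*p,285,268),z,i))
R,p=tool(j);S=onz('wrist',full(200.5,522,290,255),.114,j);print('sock',S,'rel tool',R.T@(S-p),p)
D=onz('wrist',full(171,523,290,255),.128,j);print('hinge edge top mid',D,R.T@(D-p))
q=proj('wrist',p+R@[[.056-.038+.0,0,0]],j)
E
```

```text
tipH [ 0.534  -0.2346  0.112 ]
colH [ 0.5347 -0.2343  0.096 ]
tipL [ 0.5343 -0.2345  0.048 ]
colL [ 0.5355 -0.234   0.032 ]
sock [ 0.4529 -0.0004  0.114 ] rel tool [-0.1051  0.0032  0.1557] [ 0.4859 -0.1004  0.2696]
hinge edge top mid [ 0.4595 -0.0079  0.128 ] [-0.096  -0.001   0.1416]Traceback (most recent call last):
  File "<stdin>", line 12, in <module>
ValueError: matmul: Input operand 1 has a mismatch in its core dimension 0, with gufunc signature (n?,k),(k,m?)->(n?,m?) (size 1 is different from 3)
```

```bash
python3 - <<'E'
from h import *
import pickle
i=pickle.load(open('w7.pkl','rb'));j=pickle.load(open('w6.pkl','rb'))
C=np.array([[.0017,-.9551,-.2964],[1,.0017,.0002],[.0003,-.2964,.9551]])
full=lambda x,y,ox,oy:((x+.5)/6-.5+ox,(y+.5)/6-.5+oy)
now=np.array(bot.camera_info('wrist')['extrinsics'])
for nm,info,p in(('w6',j,[.4857,-.0981,.2695]),('w7',i,[.4385,-.2763,.2701]),('now',{'extrinsics':now},T()[1])):
    E=np.array(info['extrinsics']);R=E[:3,:3]@C.T;print(nm,R.T@(E[:3,3]-p),Ro.from_matrix(R).as_euler('xyz',degrees=True))
    if nm=='w6':print('sock rel',R.T@(onz('wrist',full(200.5,522,290,255),.114,j)-p))
    if nm=='w7':
        for q,z in(((188,434),.112),((188.5,381),.096)):print('pin rel',R.T@(onz('wrist',full(*q,285,268),z,i)-p))
print(bot.get_obs()['ee_pos'],bot.get_obs()['tcp_rot'])
E
```

```text
w6 [ 0.0771 -0.0003 -0.117 ] [179.9042   0.043  -73.6329]
sock rel [-0.1029  0.0037  0.1556]
w7 [ 0.0755 -0.0009 -0.1168] [ 179.9592   -0.0222 -154.8047]
pin rel [-0.1042 -0.003   0.1581]
pin rel [-0.105  -0.003   0.1741]
now [ 0.0756 -0.0011 -0.1169] [ 179.9772   -0.0135 -154.8468]
[ 0.4385 -0.2764  0.2702] [ 179.9896   -0.0049 -154.8525]
```

The rows are not in the units I measure in: shifts go in units of 100 mm and turns go in units of 2 degrees. I convert before sending: -35 degrees is -17.5.

```bash
echo '[[[0,0,0],-3.5,0.05],[[0,0,0],-7,0.05],[[0,0,0],-10.5,0.05],[[0,0,0],-14,0.05],[[0,0,0],-17.5,0.05]]' | python3 drive.py|grep ee_p;echo '[[[0,0,0],-3.5,0.05],[[0,0,0],-7,0.05],[[0,0,0],-10.5,0.05],[[0,0,0],-14,0.05],[[0,0,0],-17.5,0.05]]' | python3 drive.py |grep ee_p;echo '[[[0,0,0],-3.5,0.05],[[0,0,0],-5.7,0.05],[[0,0,0],-5.7,0.05]]' | python3 drive.py|grep rot; echo '[[[-0.2,-0.12,0],0,0.05],[[-0.55,-0.33,0],0,0.05],[[-0.92,-0.56,0],0,0.05],[[-1.29,-0.78,0],0,0.05],[[-1.56,-0.96,0],0,0.05]]' | python3 drive.py|grep ee_p;echo '[[[0,0,0],0,0.05],[[0,0,0],0,0.05],[[0,0,0],0,0.05],[[0,0,0],0,0.05]]' | python3 drive.py|grep ee_p
python3 - <<'E'
from h import *
C=np.array([[.0017,-.9551,-.2964],[1,.0017,.0002],[.0003,-.2964,.9551]])
import pickle
i=bot.camera_info('wrist');im=bot.camera('wrist');cv2.imwrite('pics/w8.png',im)
R,p=T();E=np.array(i['extrinsics']);print(R.T@(E[:3,3]-p),go((.4857,-.0997,.128)),bot.get_obs()['tcp_rot'])
pickle.dump(i,open('w8.pkl','wb'))
g=cv2.cvtColor(im,cv2.COLOR_BGR2GRAY)
# bottom end of white door edge and socket, column profile
for c in (316,318,320,322,324): print(c,g[325:362,c])
E
```

```text
ee_pos: [0.4385, -0.2766, 0.2703]
ee_pos: [0.4385, -0.2766, 0.2702]
tcp_rot: [180.0, 0.0, -73.3]
ee_pos: [0.4864, -0.0976, 0.2705]
ee_pos: [0.4863, -0.1007, 0.2703]
[ 0.0766 -0.0005 -0.1168] [-0.0013  0.0002  0.1423] [179.9966  -0.0071 -73.6854]
316 [176 176 174 179 222 247 250 250 250 249 248 248 248 247 246 246 246 245
 221 149 103  95  99 101 103 115 149 185 222 238 246 245 245 246 245 246
 246]
318 [162 160 161 193 241 249 249 250 249 248 248 247 246 246 245 245 246 244
 225 148  75  50  56  71  90 106 142 204 238 246 246 244 244 243 243 244
 244]
320 [170 191 220 240 249 248 249 251 248 248 248 248 246 246 246 244 245 243
 221 144  66  41  35  45  58  79 100 151 218 243 244 245 244 243 244 244
 244]
322 [248 249 249 249 249 249 249 250 249 247 248 247 247 247 246 246 246 243
 217 139  68  36  38  33  44  68  94 124 187 233 242 244 243 243 242 242
 243]
324 [236 237 236 235 236 237 236 239 234 233 232 233 233 234 231 231 231 219
 168 100  50  38  43  37  42  61  93 118 172 225 240 241 240 240 241 238
 239]
```

```bash
python3 - <<'E'
from h import *
import pickle
for f,rim,edge in(('w8',(322.5,353.3),(319,343.8)),('w6',(323,255+577/6-.4),(318.5,255+523/6-.4))):
    i=pickle.load(open(f+'.pkl','rb'));E=np.array(i['extrinsics']);R=np.c_[E[:3,:3]@[-.0,-.9551,-.2964],E[:3,0],[0,0,-1]]
    p=E[:3,3]-R@[.0756,-.001,-.1169]
    a=onz('wrist',rim,.114,i);b=onz('wrist',edge,.128,i)
    print(f,'cam tcp',p,'rim->sock rel',R.T@(a-p)+[.009,0,0],'edge->sock rel',R.T@(b-p)-[.011,0,0],'world',a+R@[.009,0,0],b-R@[.011,0,0])
print(T()[1])
E
```

```text
w8 cam tcp [ 0.4858 -0.1021  0.2702] rim->sock rel [-0.1084  0.0025  0.1562] edge->sock rel [-0.1088 -0.0006  0.1422] world [0.4527 0.0012 0.114 ] [0.4556 0.0024 0.128 ]
w6 cam tcp [ 0.4856 -0.0998  0.2696] rim->sock rel [-0.1053  0.003   0.1556] edge->sock rel [-0.1064 -0.0009  0.1416] world [0.4526 0.0004 0.114 ] [0.4561 0.0025 0.128 ]
[ 0.4862 -0.1009  0.2703]
```

To row units: 0.142 m is 1.42, 0.125 m is 1.25.

```bash
echo '[[[0,0,0.25],0,0.05],[[0,0,0.6],0,0.05],[[0,0,0.95],0,0.045],[[0,0,1.25],0,0.04],[[0,0,1.42],0,0.04]]' | python3 drive.py|egrep 'ee|wri';echo '[[[0,0,0],0,0.03],[[0,0,0],0,0.02],[[0,0,0],0,0.015],[[0,0,0],0,0.005],[[0,0,0],0,0]]' | python3 drive.py 70;echo '[[[0,0,0],0,0],[[0,0,0],0,0],[[0,0,0],0,0]]' | python3 drive.py
```

```text
ee_pos: [0.4848, -0.1008, 0.1246]
wrist_force: [-0.2, 0.3, -0.0]
time: 14.63
ee_pos: [0.4874, -0.1005, 0.1303]
tcp_rot: [-179.9, -0.1, -73.6]
wrist_force: [-0.6, -3.3, 7.3]
opening: 0.0088
grasp_force: 69.6
time: 14.88
ee_pos: [0.4874, -0.1005, 0.1303]
tcp_rot: [-179.9, -0.1, -73.6]
wrist_force: [0.1, -3.2, 7.2]
opening: 0.0085
grasp_force: 69.6
```

To row units: -0.08 m is -0.8, -0.068 m is -0.68.

```bash
echo '[[[0,0,-0.08],0,0],[[0,0,-0.25],0,0],[[0,0,-0.48],0,0],[[0,0,-0.68],0,0],[[0,0,-0.8],0,0]]' | python3 drive.py 70;echo '[[[0.08,0.08,0],0,0],[[0.25,0.23,0],0,0],[[0.47,0.43,0],0,0],[[0.7,0.65,0],0,0],[[0.94,0.87,0],0,0]]' | python3 drive.py|grep ee;echo '[[[0.24,0.22,0],0,0],[[0.46,0.43,0],0,0],[[0.64,0.59,0],0,0],[[0.75,0.69,0],0,0],[[0.77,0.715,0],0,0]]' | python3 drive.py|grep ee
echo '[[[0,0,0],1.5,0],[[0,0,0],4.5,0],[[0,0,0],7.5,0],[[0,0,0],10.5,0],[[0,0,0],13.5,0]]' | python3 drive.py|grep ee_p;echo '[[[0,0,0],3,0],[[0,0,0],6,0],[[0,0,0],9,0],[[0,0,0],12,0],[[0,0,0],15,0]]' | python3 drive.py |grep ee_p;echo '[[[0,0,0],3,0],[[0,0,0],6,0],[[0,0,0],9,0],[[0,0,0],11,0],[[0,0,0],12.2,0]]' | python3 drive.py|grep ee_p; echo '[[[0,0,0],0,0],[[0,0,0],0,0],[[0,0,0],0,0]]' | python3 drive.py
python3 - <<'E'
from h import *
print(T()[1],go((.3835,-.309,.160)))
i=bot.camera_info('wrist');im=bot.camera('wrist');cv2.imwrite('pics/w9.png',im)
cv2.imwrite('pics/w9s.png',bot.camera('scene'));cv2.imwrite('pics/w9t.png',bot.camera('top'))
E
```

```text
time: 15.3
ee_pos: [0.487, -0.0998, 0.2112]
tcp_rot: [-179.9, -0.1, -73.5]
wrist_force: [0.7, 0.1, -1.6]
opening: 0.0084
grasp_force: 68.5
ee_pos: [0.4284, -0.2156, 0.2075]
ee_pos: [0.3812, -0.3108, 0.2073]
ee_pos: [0.3827, -0.3083, 0.2076]
ee_pos: [0.3827, -0.3082, 0.2076]
ee_pos: [0.3827, -0.3082, 0.2076]
time: 17.63
ee_pos: [0.3828, -0.3085, 0.208]
tcp_rot: [180.0, -0.0, -154.9]
wrist_force: [0.6, -0.9, -1.3]
opening: 0.0089
grasp_force: 68.5
[ 0.3828 -0.3085  0.208 ] [-0.0004 -0.0008  0.048 ]
```

```bash
python3 - <<'E'
from h import *
im=cv2.imread('pics/w9s.png');h=cv2.cvtColor(im,cv2.COLOR_BGR2HSV)
m=cv2.inRange(h,(100,120,40),(125,255,255))
R,p=T();o=p+R@np.array([-.0413,0,.1223]) # door origin (pinch at -38, cam rel shift)
o=p+R@np.array([-(.1085-.067),0,.1223])
dy=-R[:,0];dz=np.array([0,0,1.]);dx=-R[:,1]
P=lambda x,y,z:proj('scene',o+dx*x+dy*y+dz*z)[0]
for c in[(5,-56,0),(5,56,0),(5,56,120),(5,-56,120),(-4,67,20),(-4,67,106)]:print(c,P(*np.array(c)/1000))
c0=P(.005,0,.06).astype(int);print(c0)
M=np.zeros_like(m);x,y=c0;M[y-70:y+70,x-60:x+60]=m[y-70:y+70,x-60:x+60]
n,l,s,_=cv2.connectedComponentsWithStats(M)
for k in range(1,n):
    if s[k,4]>60:
        c,_=cv2.findContours((l==k).astype(np.uint8),0,1)
        print(s[k],cv2.approxPolyDP(c[0],3,True).reshape(-1,2).tolist())
for y in(-46,46):
    for z in(10,110):print('panel?',P(.005,y/1000,z/1000))
E
```

```text
(5, -56, 0) [369.9    374.7448]
(5, 56, 0) [387.8097 339.0696]
(5, 56, 120) [392.6587 313.348 ]
(5, -56, 120) [373.6396 350.2957]
(-4, 67, 20) [387.0018 330.2655]
(-4, 67, 106) [390.3791 311.6726]
[381 344]
panel? [371.8771 369.4904]
panel? [375.0841 349.0151]
panel? [386.6573 340.1052]
panel? [390.6228 318.7595]
```

To row units: 0.049 m is 0.49, 0.047 m is 0.47.

```bash
echo '[[[0,0,0.1],0,0],[[0,0,0.25],0,0],[[0,0,0.4],0,0],[[0,0,0.47],0,0],[[0,0,0.49],0,0]]' | python3 drive.py|egrep 'ee|wr';echo '[[[-0.05,0,0],0,0],[[-0.16,0,0],0,0],[[-0.3,0,0],0,0],[[-0.42,-0.01,0],0,0],[[-0.5,-0.01,0],0,0]]' | python3 drive.py|egrep 'ee|wr';echo '[[[-0.05,0,0],0,0],[[-0.085,0,0],0,0],[[-0.104,0,0],0,0],[[-0.104,0,0],0,0],[[-0.104,0,0],0,0]]' | python3 drive.py
python3 - <<'E'
from h import *
print(T()[1],go((.4378,-.2837,.159)),bot.get_obs()['wrist_force'],bot.get_obs()['torque'])
cv2.imwrite('pics/w10.png',bot.camera('wrist'));cv2.imwrite('pics/w10s.png',bot.camera('scene'));cv2.imwrite('pics/w10t.png',bot.camera('top'))
E
```

```text
ee_pos: [0.3822, -0.3082, 0.1573]
wrist_force: [0.6, -0.5, -1.4]
ee_pos: [0.4306, -0.2878, 0.1597]
wrist_force: [0.3, 0.6, -2.5]
time: 19.03
ee_pos: [0.4379, -0.2841, 0.1593]
tcp_rot: [180.0, 0.0, -155.0]
wrist_force: [-0.2, 0.4, -1.6]
opening: 0.0086
grasp_force: 68.5
[ 0.4379 -0.2841  0.1593] [-0.0001  0.0004  0.0003] [-0.1535  0.3924 -1.6274] [-0.0183  0.0927  0.0641]
```

```bash
echo '[[[0,0,0.02],0,0],[[0,0,0.04],0,0],[[0,0,0.06],0,0],[[0,0,0.06],0,0]]' | python3 drive.py|egrep 'ee|wr';for k in 1 2 3; do echo '[[[0,0,0.01],0,0],[[0,0,0.02],0,0],[[0,0,0.02],0,0]]' | python3 drive.py|egrep 'ee|wr'; done
```

```text
ee_pos: [0.4378, -0.284, 0.1527]
wrist_force: [0.9, -0.2, -2.4]
ee_pos: [0.4379, -0.284, 0.1511]
wrist_force: [-0.5, -0.2, -1.4]
ee_pos: [0.438, -0.284, 0.1491]
wrist_force: [0.0, -0.7, -1.5]
ee_pos: [0.4379, -0.284, 0.147]
wrist_force: [0.1, -0.8, -2.2]
```

```bash
for k in 1 2 3 4; do echo '[[[0,0,0.01],0,0],[[0,0,0.02],0,0],[[0,0,0.02],0,0]]' | python3 drive.py|egrep 'ee|wr'; done; python3 -c "
from h import *
print(bot.get_obs()['torque'],bot.get_obs()['time'])"
```

```text
ee_pos: [0.438, -0.284, 0.1451]
wrist_force: [0.2, 0.4, -1.8]
ee_pos: [0.4379, -0.284, 0.143]
wrist_force: [0.5, -0.4, -2.0]
ee_pos: [0.4379, -0.284, 0.1411]
wrist_force: [-0.6, -0.2, -0.6]
ee_pos: [0.4379, -0.284, 0.139]
wrist_force: [0.2, -0.2, -2.6]
[-0.0037  0.0529 -0.0131] 21.2667
```

To row units: 0.004 m is 0.04, 0.002 m is 0.02.

```bash
echo '[[[0,0.02,0],0,0],[[0,0.04,0],0,0],[[0,0.04,0],0,0]]' | python3 drive.py|egrep 'ee|wr'; echo '[[[0,-0.04,0],0,0],[[0,-0.08,0],0,0],[[0,-0.08,0],0,0]]' | python3 drive.py|egrep 'ee|wr';echo '[[[0,0.04,0],0,0],[[-0.04,0.04,0],0,0],[[-0.04,0.04,0],0,0]]' | python3 drive.py|egrep 'ee|wr';echo '[[[0.04,0,0],0,0],[[0.08,0,0],0,0],[[0.08,0,0],0,0]]' | python3 drive.py|egrep 'ee|wr'
```

```text
ee_pos: [0.4363, -0.2808, 0.1395]
wrist_force: [-0.3, -4.5, -2.0]
ee_pos: [0.4392, -0.2871, 0.1388]
wrist_force: [-4.8, 5.4, -0.4]
ee_pos: [0.4386, -0.2834, 0.1391]
wrist_force: [-21.2, -8.3, 4.4]
ee_pos: [0.4353, -0.2854, 0.1392]
wrist_force: [5.2, 3.9, -4.0]
```

The pins are captive in the sockets, since every nudge met resistance. I'll centre and lower home.

To row units: -0.0025 m is -0.025, 0.002 m is 0.02.

```bash
echo '[[[-0.025,0,0],0,0],[[-0.025,0,0.01],0,0],[[-0.025,0,0.02],0,0]]' | python3 drive.py|egrep 'ee|wr'; for k in 1 2 3 4 5; do echo '[[[0,0,0.007],0,0],[[0,0,0.013],0,0],[[0,0,0.013],0,0]]' | python3 drive.py|egrep 'ee|wr'; done
```

```text
ee_pos: [0.4369, -0.2847, 0.1373]
wrist_force: [-0.1, -0.2, -1.3]
ee_pos: [0.4365, -0.2847, 0.1358]
wrist_force: [-0.4, 0.3, -1.2]
ee_pos: [0.4366, -0.2847, 0.1346]
wrist_force: [-0.3, 0.4, -1.2]
ee_pos: [0.4366, -0.2848, 0.1337]
wrist_force: [-1.4, -0.6, 2.7]
ee_pos: [0.4366, -0.285, 0.133]
wrist_force: [-5.5, -1.2, 6.8]
ee_pos: [0.4366, -0.2853, 0.1323]
wrist_force: [-7.0, -2.3, 11.8]
```

To row units: -0.003 m is -0.03, -0.0015 m is -0.015.

```bash
echo '[[[0,0,-0.015],0,0],[[0,0,-0.03],0,0],[[0,0,-0.03],0,0]]' | python3 drive.py|egrep 'ee|wr'; echo '[[[0,0,0],0,0.014],[[0,0,0],0,0.02],[[0,0,0],0,0.03],[[0,0,0],0,0.04],[[0,0,0],0,0.04]]' | python3 drive.py 20;echo '[[[0,0,-0.1],0,0.04],[[0,0,-0.3],0,0.04],[[0,0,-0.6],0,0.04],[[0,0,-0.95],0,0.04],[[0,0,-1.3],0,0.04]]' | python3 drive.py|egrep 'ee|wr';echo '[[[0.1,0,0],0,0.04],[[0.3,0,0],0,0.04],[[0.6,0,0],0,0.04],[[0.6,0,0],0,0.04],[[0.6,0,0],0,0.04]]' | python3 drive.py
python3 - <<'E'
from h import *
ims=[bot.camera('scene')]
drv=bot.camera('wrist');cv2.imwrite('pics/w11.png',drv);cv2.imwrite('pics/w11s.png',ims[0]);t=bot.camera('top');cv2.imwrite('pics/w11t.png',t)
import pickle;pickle.dump(bot.camera_info('wrist'),open('w11.pkl','wb'))
pin=np.array([.5343,-.2345,0])
# expected hung door projections, search angle of blue/white vs. predicted
for n,im in(('scene',ims[0]),):
    h=cv2.cvtColor(im,cv2.COLOR_BGR2HSV);m=cv2.inRange(h,(100,120,30),(125,255,255))
    k,l,s,c=cv2.connectedComponentsWithStats(m)
    for a in range(1,k):
        if s[a,4]>40:
            cc,_=cv2.findContours((l==a).astype(np.uint8),0,1);print(n,s[a],c[a],cv2.approxPolyDP(cc[0],2,True).reshape(-1,2).tolist())
# orange loop in all cams
for n,im in(('scene',ims[0]),('wrist',drv),('top',t)):
    h=cv2.cvtColor(im,cv2.COLOR_BGR2HSV);m=cv2.inRange(h,(3,170,90),(16,255,255));k,l,s,c=cv2.connectedComponentsWithStats(m)
    print(n,[(s[a].tolist(),c[a].round(1).tolist()) for a in range(1,k) if s[a,4]>8])
for th in(10,25,35):
    d=np.array([np.cos(np.radians(th)),np.sin(np.radians(th)),0]);dx=np.array([d[1],-d[0],0])
    o=pin-.067*d+.004*dx+[0,0,.012]
    print(th,[(n,proj(n,o+[0,0,.154])[0]) for n in('scene','wrist','top')],proj('scene',np.array([o+dx*.005+d*y+[0,0,z] for y in(-.046,.046) for z in(.01,.11)])).tolist())
E
```

```text
ee_pos: [0.4368, -0.2847, 0.134]
wrist_force: [-0.8, -0.7, 1.3]
time: 24.43
ee_pos: [0.4366, -0.2847, 0.1337]
tcp_rot: [180.0, -0.0, -155.0]
wrist_force: [0.6, -0.4, 0.0]
opening: 0.04
grasp_force: 0.0
ee_pos: [0.4362, -0.2844, 0.2657]
wrist_force: [0.9, 0.0, 1.5]
time: 25.27
ee_pos: [0.3815, -0.3106, 0.2648]
tcp_rot: [-179.9, 0.0, -155.1]
wrist_force: [0.6, -0.4, -0.0]
opening: 0.04
grasp_force: 0.0
scene [241   5  23  16 196] [251.898   11.6122] [[243, 7], [241, 11], [257, 20], [263, 13], [250, 5]]
scene [323   5   7  19  45] [324.0222  12.4667] [[323, 5], [324, 23], [324, 9], [329, 6]]
scene [238  28  20  28 291] [247.0378  42.1615] [[238, 28], [244, 52], [247, 55], [254, 53], [252, 46], [257, 40]]
scene [  396    66   110   187 10279] [452.1907 149.0191] [[505, 66], [401, 112], [396, 152], [414, 155], [425, 165], [429, 175], [429, 198], [435, 214], [433, 226], [421, 239], [421, 252], [467, 224], [499, 123], [488, 113], [495, 100]]
scene [532 325  10  17  77] [536.4026 332.4286] [[539, 325], [535, 327], [533, 341], [541, 329]]
scene [([355, 41, 3, 6, 14], [356.1, 43.2])]
wrist [([
[... 328 characters left out ...]
84205], [372.3048921007267, 339.43546060232234], [390.9116551682415, 336.55829036483715], [394.8418512156488, 316.5032728579297]]
25 [('scene', array([390.1243, 320.3753])), ('wrist', array([320.0254, 381.6054])), ('top', array([452.0551, 251.9545]))] [[379.5322909749053, 364.1992214998112], [382.9619025886432, 344.8912745672678], [393.08765699495893, 336.9725837765368], [397.1443609599007, 316.9274249674664]]
35 [('scene', array([394.7432, 321.7511])), ('wrist', array([304.2539, 383.2503])), ('top', array([455.2177, 249.7961]))] [[386.88370151487163, 366.4110341606437], [390.7634606539294, 347.16767202156433], [394.5453498036137, 336.97156041189453], [398.68503634199556, 316.9261683885366]]
```

```bash
echo '[[[0,0,0],0,0.04],[[0,0,0],0,0.04],[[0,0,0],0,0.04],[[0,0,0],0,0.04],[[0,0,0],0,0.04]]' | python3 drive.py|grep ee;echo '[[[0,0,0],0,0.04],[[0,0,0],0,0.04],[[0,0,0],0,0.04],[[0,0,0],0,0.04],[[0,0,0],0,0.04]]' | python3 drive.py|grep ee
python3 - <<'E'
from h import *
w=bot.camera('wrist');t=bot.camera('top')
for n,im in(('wrist',w),('top',t)):
    h=cv2.cvtColor(im,cv2.COLOR_BGR2HSV);m=cv2.inRange(h,(3,170,90),(16,255,255));k,l,s,c=cv2.connectedComponentsWithStats(m)
    print(n,[(s[a].tolist(),c[a].round(1).tolist()) for a in range(1,k) if s[a,4]>8])
a=cv2.imread('pics/top0.png');d=cv2.absdiff(a,t).max(2)
print('cupboard diff',(d[190:225,420:480]>60).sum())
E
```

```text
ee_pos: [0.3825, -0.31, 0.2637]
ee_pos: [0.3823, -0.3101, 0.2638]
wrist [([312, 337, 11, 58, 448], [316.8, 366.8])]
top [([449, 247, 7, 12, 35], [452.2, 252.2]), ([629, 316, 11, 52, 435], [635.1, 338.8]), ([634, 371, 6, 56, 123], [637.6, 396.6])]
cupboard diff 0
```

At rest, and it matches the predicted hung pose.

```bash
python3 -c "
from workcell import bot
print(bot.job_done())"
```

```text
the job is handed in; nothing more can be done
None
```

The door was stood in the stand's slot, released, taken afresh and hung on both pintles about 76° open, at rest with the gripper clear; I handed the job in after about 26 s of robot time, and no verdict came back.

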